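# Open the push-and-turn tub of oven-cleaning tablets

## Task

Unlock the tub of oven-cleaning tablets: first swing the hold-down arm off the lid until it points squarely at the yellow park post, and let go of it. Then press the orange child-resistant cap down and, keeping it down, turn it counter-clockwise past its catch until it pops up when you let go. Leave the arm parked, and do not shift or tip the pan, the bottle or the bowl.

Things in the scene. Friction and masses are not known exactly. Their poses are not given: they have to be found in the camera images.
- holder: Fixed steel tub holder; origin on the bench top under the tub's axis, z up. Round foot 144 mm across, 6 mm thick, three clips 37 mm high. The pivot pillar of the hold-down arm (24 mm diameter, 36 mm at the hub, top 172 mm above the bench) stands at x = +60, y = +130 mm in this frame.
- hold_arm (a joint): Angle of the hold-down arm about its vertical pillar, rad. 0: it points at the tub's axis, across the lid; grows clockwise seen from above, off the lid (limits -0.5 to 2.0). Friction hinge: stays where left, about 2 N at the handle moves it. Dark flat bar 26 mm wide ending in an 80 mm round paddle under the handle, underside 162, top 170 mm above the bench.
- handle_top (a point): Centre of the top of the arm's blue upright round handle: 18 mm diameter, on the middle of the paddle, rising 48 mm from it; this point is 218 mm above the bench and 135 mm from the pivot axis. Push it sideways or pinch it.
- park_point (a point): Where handle_top must lie when the arm is parked, in empty air 218 mm above the bench: 135 mm from the pivot axis, on the line from pivot to yellow park post, 1.1 to 1.65 rad clockwise of the tub as seen from the pivot (differs each run). The fixed post stands 70 mm farther out, 155 mm high, below the arm; a strap joins it to the pillar.
- park_post: The fixed yellow park post with its strap; origin on the bench on the arm's pivot axis, x axis pointing along the strap to the post, which stands at x = 205 mm.
- cap_top (a point): Centre of the flat top of the orange cap (114 mm diameter, 30 mm high), 130 mm above the bench when locked. A raised grip bar runs across the top along this frame's y axis: 94 mm long, 16 wide, 22 high; the flat half-rounds beside it are free for pressing. z up; the frame moves with the cap. The tub below is fixed, white with a blue band, 116 mm diameter.
- cap (a joint): Turn of the cap, rad: 0 locked, grows counter-clockwise seen from above, hard stop at 1.45. While the cap is up a catch blocks it within 0.05 rad. Friction about 0.1 N m.
- cap_lift (a joint): Cap height, m; 0 locked. A spring pushes it up (about 7 N to start pressing, 11 N at the bottom stop, -0.011). Press below -0.0065 to pass under the catch and keep it down while turning; the catch ends at 1.15 rad. Let go sooner and it stays caught about 6 mm down; press and turn on. Past the catch, released, it rises to +0.010 and shows a green neck band.
- pan: Bystander: loose open stainless pan, 110 x 160 x 65 mm high; origin at the centre of its underside.
- bottle: Bystander: loose clear squeeze bottle with red cap, 64 mm diameter, 190 mm high; origin at the centre of its underside.
- bowl: Bystander: loose white ceramic bowl, 120 mm diameter, 55 mm high; origin at the centre of its underside.
There are look-alikes about, which are no part of the job. There is more than one size of the park_post; the job needs the middle-sized.

How it is judged:
By the outcome, as a careful person would: the job done as asked, in the order asked, and still so for the second after the job is handed in, with the robot touching nothing.
It also fails if it takes over 58 s, if anything falls off the work surface, if the arm or the gripper's body presses on something with over 40 N, if the wrist force passes 120 N, or if a joint passes its speed limit or range.

## Robot

A 6-joint arm with a two-finger parallel gripper is mounted at the origin on the work surface. World frame = base frame: x ahead of the robot, y to its left, z up, the work surface at z = 0. Lengths are in m, angles in rad, forces in N, time in s.
With the tool pointing down it reaches from about 0.3 to 0.775 m from the base axis. Payload 14.6 kg.
Tool frame: the origin (TCP) lies between the finger pads; the fingertips stand 22 mm ahead of it and the grasp point (between the pads) lies 3 mm ahead of it (ctrl.tip_reach is the distance from the TCP to the fingertips, in m); z points along the fingers, y is the direction in which the jaws open and shut (so a half turn about z gives the same grasp; the last joint's range is limited). The gripper opens to 94 mm and grips with 3 to 60 N. Pads are 16 mm wide; open, the fingers measure 119 mm over their backs; the gripper's body (75 mm by 177 mm) begins 78 mm behind the grasp point.
Start: joints at [-1.384, 0.3, 1.521, -0, 1.321, -0.067], TCP at [0.138, -0.532, 0.227] pointing down, gripper open.
Joint ranges: [-3.03, 3.03], [-0.79, 2.21], [0.23, 2.52], [-1.04, 4.18], [0, 3.07], [-2.55, 2.55]. Speed limits (rad/s): [2.22, 2.22, 2.57, 3.14, 3.14, 3.14].

## Interface

Orientations are given as [roll, pitch, yaw] about the fixed x, y, z axes, in that order (R = Rz(yaw) Ry(pitch) Rx(roll)).
In Python, from station import ctrl gives the robot as it stands. The module is installed in compiled form; this text tells all that it offers.
- The arm moves only by the shell command python3 -m creep 'ROWS' [OPENING] [FORCE]. ROWS is a JSON object of lists of equal length, an entry for each row: "xyz": the shift along the tool's x, y, z in mm, a list of three; "spin": the turn about the tool's z in rad. In form: {"xyz": [[tx, ty, tz], ...], "spin": [spin, ...]}. A call has 1 to 5 rows; each row shifts and turns the commanded pose from where the row before left it, along the tool's axes as they then stand; what a row does not reach is not made up. A row lasts 1/8 s, in which the tool goes at most 62.5 mm and 10.7 degrees, less where a joint would pass 70% of its speed; a pose out of reach is approached as far as the arm can. A call with a gripper value outside its range is refused whole. OPENING is the finger opening in mm, from 0 to 94, set as the call begins (- or left out, the last holds). The fingers move at their own pace and stop on an object; FORCE is the grip in N (left out, the last holds). Time passes only in rows, so rows that do not move let the fingers close. It gives the time, the measured TCP pose, the force and the opening at its end, in the units of the state.
- ctrl.get_obs(): the state, without advancing time (a new reading comes with each control period).
- ctrl.camera(name): name is "scene" or "top" or "wrist"; returns the picture (480x640x3 uint8, red, green, blue); there is no depth.
- ctrl.camera_model(name): a dict with "fx", "fy", "cx", "cy" (pixels), "R" (3x3) and "t" (3): a world point X has camera coordinates R X + t. Camera axes: x right, y down, z forward; pixel columns grow to the right and rows downward; lengths in m; the calibration is good to about 2 mm. A picture is of the moment at which its call begins: read the wrist's pose just before it. camera_model takes no time and is no camera call; for the wrist camera it gives the pose at the moment of the call.
- ctrl.hand_in(): hands the job in, once; it reports no verdict.
The state is a dict: "time_s": time; "qpos": joint angles; "joint_vel": joint speeds; "tau": joint torques, N m; "ee_pos": TCP position; "eef_rot": TCP orientation; "force": force on the tool from outside, world axes, zero at the start; "moment": the same for the moment, N m; "grip_width": finger opening in m.
Only numpy, scipy, OpenCV 4.12 (cv2) and the standard library are available. Lean on these libraries where they do the work, as an engineer would, in place of code of your own. Each camera call takes 0.05 s, during which the arm holds its last target.

## Working session

There is one attempt and no reset: what is moved stays moved. The work goes in short steps, Python scripts to look and compute and a shell command to move; the robot and the scene stay as the last step left them, time stands still between calls to the robot, and variables do not carry over. Pictures are saved under pics/ and viewed, and the job is handed in when it is done.

```bash
mkdir -p pics; python3 - <<'E'
from station import ctrl
import cv2
o=ctrl.get_obs();print({k:o[k] for k in('time_s','ee_pos','eef_rot','force','grip_width')})
for n in('scene','top'):
    cv2.imwrite(f'pics/{n}0.png',ctrl.camera(n)[:,:,::-1]);print(ctrl.camera_model(n))
E
```

```text
{'time_s': 0.0, 'ee_pos': array([ 0.13806778, -0.53215097,  0.22689901]), 'eef_rot': array([-3.14047357e+00, -8.81934539e-05,  2.53813245e-01]), 'force': array([-0.65485028, -1.02464869,  0.30221306]), 'grip_width': 0.09407906789514425}
{'fx': 578.3230795075414, 'fy': 578.3230795075414, 'cx': 318.57481368214593, 'cy': 236.50299156715593, 'R': array([[-0.47671414,  0.87885751, -0.01879098],
       [ 0.53525456,  0.27324597, -0.79927417],
       [-0.69731355, -0.39108326, -0.60067271]]), 't': array([ 0.28817503, -0.19349505,  1.77123664])}
{'fx': 495.89015942551634, 'fy': 495.89015942551634, 'cx': 316.0229981177416, 'cy': 252.58337009783668, 'R': array([[-0.01624026, -0.99986694, -0.00153758],
       [-0.98090673,  0.01623032, -0.19380032],
       [ 0.19379949, -0.00163915, -0.98103979]]), 't': array([0.00217866, 0.61466239, 1.09937778])}
```

View pics/scene0.png

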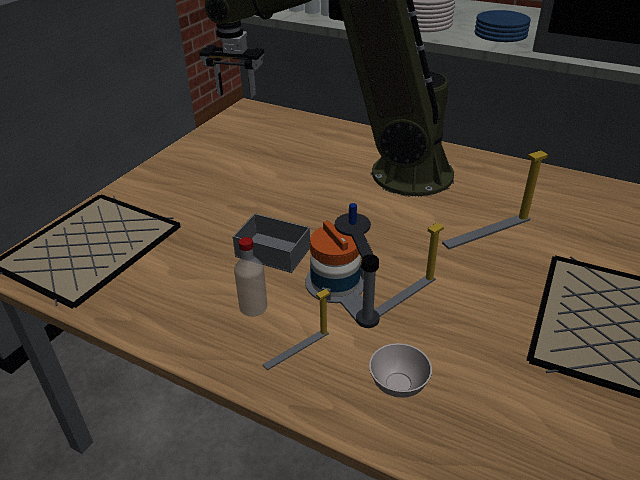

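View pics/top0.png

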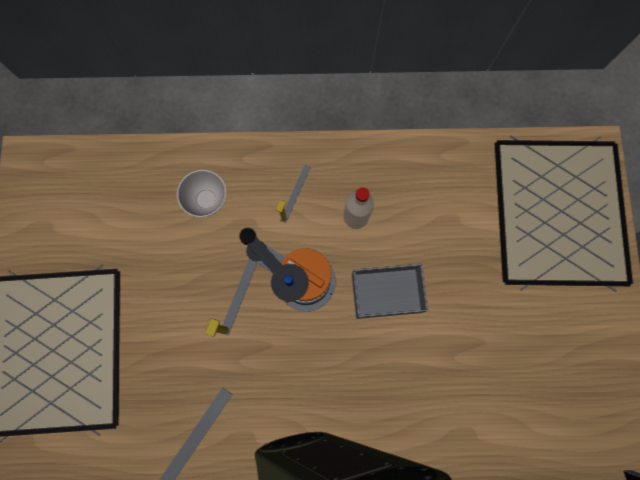

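The top view shows the pillar at (248,237), the blue handle at (289,280) and the orange cap at (305,275). There are three candidate yellow posts: small at (281,207), middle at (213,327), and large at the far end of the strap near (170,480). Only the middle one's strap reaches the pillar. I'll crop closer to check.

```bash
python3 - <<'E'
import cv2
a=cv2.imread('pics/top0.png')[215:355,190:350];cv2.imwrite('pics/tc.png',cv2.resize(a,None,fx=5,fy=4.2,interpolation=cv2.INTER_CUBIC)[:,:800])
a=cv2.imread('pics/scene0.png')[190:340,290:450];cv2.imwrite('pics/sc.png',cv2.resize(a,None,fx=4,fy=4,interpolation=cv2.INTER_CUBIC))
E
```

```text
(no output)
```

View pics/tc.png

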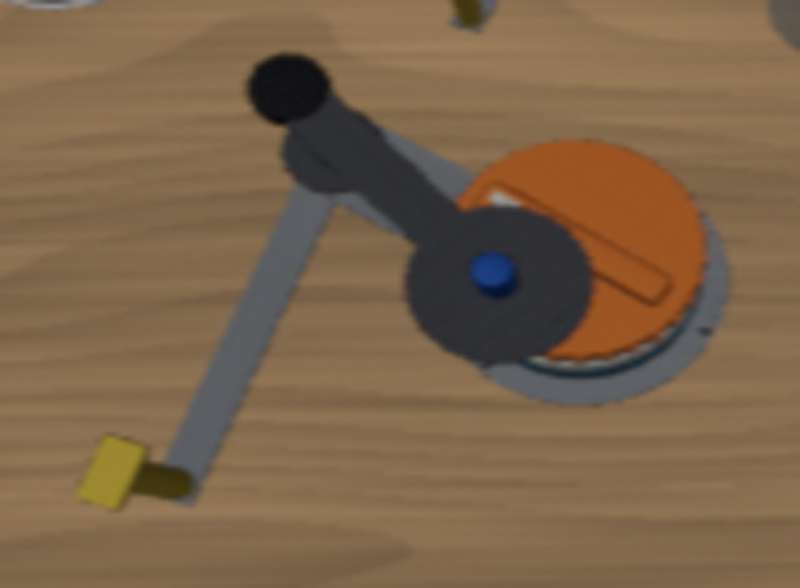

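View pics/sc.png

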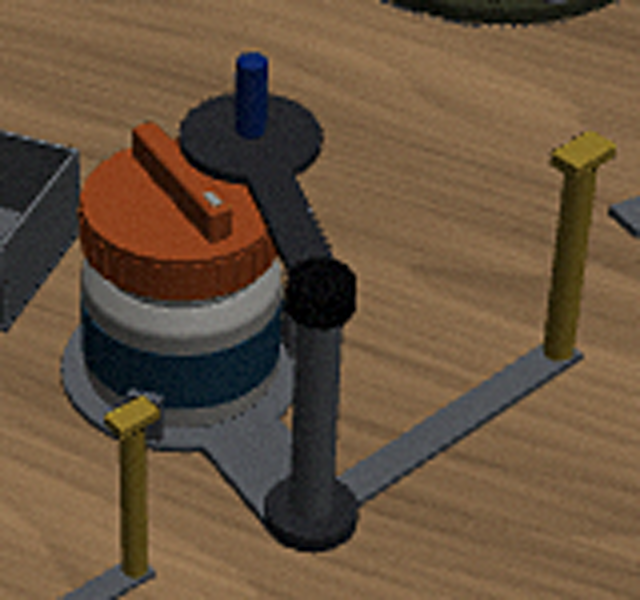

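```bash
cat > h.py <<'E'
import numpy as np
from station import ctrl
def ray(n,u,v,z,m=None):
    m=m or ctrl.camera_model(n);R=np.array(m['R']);t=np.array(m['t'])
    d=R.T@np.array([(u-m['cx'])/m['fx'],(v-m['cy'])/m['fy'],1]);c=-R.T@t
    return (c+d*(z-c[2])/d[2])
def proj(n,X,m=None):
    m=m or ctrl.camera_model(n);p=np.array(m['R'])@X+np.array(m['t']);return np.array([m['fx']*p[0]/p[2]+m['cx'],m['fy']*p[1]/p[2]+m['cy']])
E
python3 - <<'E'
from h import *
P={}
for k,s,t,z in[('pillar',(370.5,262),(247.6,236),.172),('handle',(353,205.25),(288.6,279.3),.218),('post',(436,227.5),(212.8,326.9),.155),('cap',(335,241),(306.4,273.3),.13)]:
    a=ray('scene',*s,z);b=ray('top',*t,z);P[k]=(a+b)/2;print(k,a.round(4),b.round(4))
for k in P:
    d=P[k]-P['pillar'];print(k,np.hypot(*d[:2]),np.arctan2(d[1],d[0]))
print(proj('top',np.array([0,0,0])))
E
```

```text
pillar [0.6414 0.1427 0.172 ] [0.6308 0.1369 0.172 ]
handle [0.5349 0.0514 0.218 ] [0.5301 0.0479 0.218 ]
post [0.4464 0.214  0.155 ] [0.4417 0.2097 0.155 ]
cap [0.5631 0.0221 0.13  ] [0.5552 0.0139 0.13  ]
pillar 0.0 0.0
handle 0.13738736773561316 -2.4254452468833874
post 0.2051316685008749 2.782727369292799
cap 0.14409709945394494 -2.134181244645077
[317.00571241 529.83567923]
```

```bash
python3 - <<'E'
from h import *
a=ray('top',289,260.2,.152);b=ray('top',323,284,.152);print(a,b,np.arctan2(*(b-a)[1::-1]))
y=.2538;d=np.array([.532,.05])-[.138,-.532]
print(d@[np.cos(y),np.sin(y)],d@[np.sin(y),-np.cos(y)])
print(np.array(ctrl.camera_model('wrist')['R']),ctrl.camera_model('wrist')['t'])
E
python3 -m creep '{"xyz":[[0,0,-40],[0,0,-40],[40,-20,0],[50,-35,0],[50,-35,0]],"spin":[0,0,0,0,0]}'
```

```text
[0.58078937 0.05043201 0.152     ] [ 0.52825184 -0.02144755  0.152     ] -2.201967763213277
0.5275092318359792 -0.46442869240370505
[[ 0.25232975 -0.96764042 -0.0013078 ]
 [-0.94247175 -0.24607236  0.22626399]
 [-0.219264   -0.05586058 -0.97406514]] [-0.54936442 -0.02270927  0.38962223]
time_s: 0.72
ee_pos: [0.2518, -0.4086, 0.3071]
eef_rot: [-3.141, 0.0, 0.253]
force: [-0.5, -0.8, 1.1]
grip_width: 0.094
```

```bash
python3 -m creep '{"xyz":[[42,-40,0],[42,-40,0],[42,-40,0],[42,-40,0],[42,-40,0]],"spin":[0,0,0,0,0]}' && python3 -m creep '{"xyz":[[42,-40,0],[42,-40,0],[0,0,0],[0,0,0]],"spin":[0,0,0,0]}'; python3 - <<'E'
from h import *;import cv2
print(ctrl.camera_model('wrist'))
cv2.imwrite('pics/w1.png',ctrl.camera('wrist')[:,:,::-1])
E
```

```text
time_s: 1.35
ee_pos: [0.4047, -0.162, 0.3074]
eef_rot: [3.142, -0.0, 0.254]
force: [1.0, -1.0, -1.0]
grip_width: 0.094
time_s: 1.85
ee_pos: [0.465, -0.0655, 0.3072]
eef_rot: [-3.141, 0.001, 0.254]
force: [0.0, -0.6, -0.7]
grip_width: 0.0937
{'fx': 407.8372287909242, 'fy': 407.8372287909242, 'cx': 318.74050668276243, 'cy': 241.843452719221, 'R': array([[ 2.52772330e-01, -9.67525691e-01, -4.31569657e-04],
       [-9.42243576e-01, -2.46268469e-01,  2.26999747e-01],
       [-2.19734369e-01, -5.69726113e-02, -9.73894722e-01]]), 't': array([-0.18062487,  0.38182143,  0.56562332])}
```

View pics/w1.png

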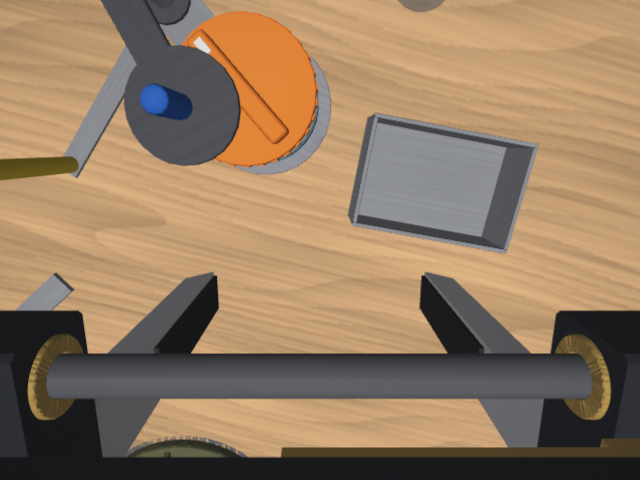

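The wrist view shows the handle top at (154,99), the cap top centred near (243,88), and the bar running from (200,41) to (280,134).

```bash
python3 - <<'E'
from h import *
h=ray('wrist',154,99,.218);c=ray('wrist',240,88,.13);a=ray('wrist',200,40,.152);b=ray('wrist',281,134,.152);print(h,c,a,b,(a+b)/2,np.arctan2(*(b-a)[1::-1]))
e=ctrl.get_obs()['ee_pos'];y=ctrl.get_obs()['eef_rot'][2]
d=(h-e)[:2];print(d@[np.cos(y),np.sin(y)]*1000,d@[np.sin(y),-np.cos(y)]*1000)
E
```

```text
[0.53166096 0.04916233 0.218     ] [0.55716272 0.0211722  0.13      ] [0.57951459 0.05052977 0.152     ] [ 0.53151143 -0.01956886  0.152     ] [0.55551301 0.01548046 0.152     ] -2.171244237617383
93.45151010519326 -94.72755357470855
```

```bash
python3 -m creep '{"xyz":[[46,-47,0],[47,-48,0],[0,0,30],[0,0,30],[0,0,0]],"spin":[0,0,0,0,0]}' 50 && python3 -m creep '{"xyz":[[0,0,25],[0,0,22],[0,0,0]],"spin":[0,0,0]}'; python3 - <<'E'
from h import *;import cv2
h=ray
cv2.imwrite('pics/w2.png',ctrl.camera('wrist')[:,:,::-1])
E
```

```text
time_s: 2.52
ee_pos: [0.5267, 0.0419, 0.246]
eef_rot: [-3.141, 0.003, 0.252]
force: [0.9, 0.1, -0.5]
grip_width: 0.0508
time_s: 2.9
ee_pos: [0.5274, 0.0423, 0.2008]
eef_rot: [-3.141, 0.001, 0.252]
force: [0.2, -0.6, 0.2]
grip_width: 0.0501
```

View pics/w2.png

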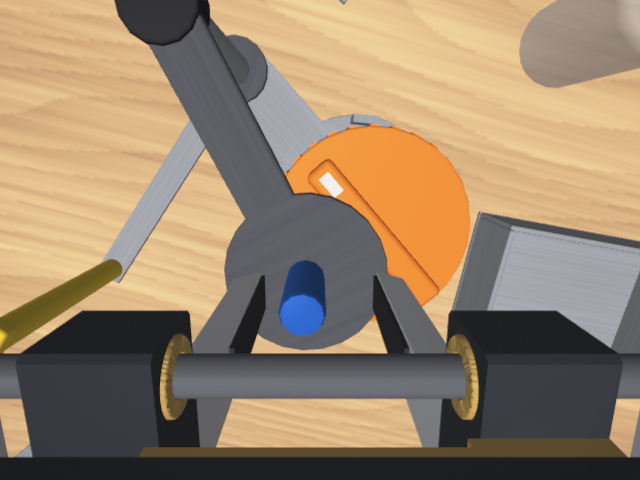

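The handle top is at (302,315), between the fingers and about 6 mm off centre. I'll centre on it and pinch.

```bash
python3 -m creep '{"xyz":[[6,-6,0],[0,0,0],[0,0,0]],"spin":[0,0,0]}' && python3 -m creep '{"xyz":[[0,0,0],[0,0,0],[0,0,0],[0,0,0]],"spin":[0,0,0,0]}' 10 15;  python3 - <<'E'
from h import *;import cv2
o=ctrl.get_obs();print(o['ee_pos'],o['grip_width'],o['force'])
cv2.imwrite('pics/w3.png',ctrl.camera('wrist')[:,:,::-1])
E
```

```text
time_s: 3.32
ee_pos: [0.5319, 0.0506, 0.2009]
eef_rot: [3.141, -0.0, 0.254]
force: [-0.5, 0.1, 0.1]
grip_width: 0.0502
time_s: 3.82
ee_pos: [0.5318, 0.0504, 0.2004]
eef_rot: [3.141, 0.0, 0.254]
force: [-2.0, -0.3, -0.6]
grip_width: 0.0175
[0.53175814 0.05038333 0.20044815] 0.017450530724312675 [-2.04479089 -0.26232048 -0.58587495]
```

View pics/w3.png

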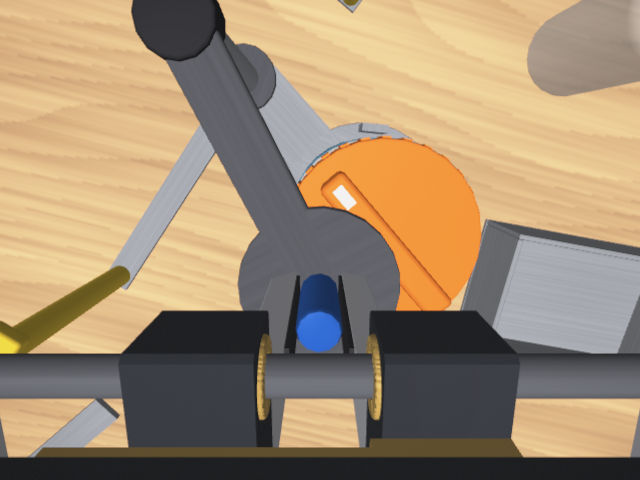

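```bash
cat > arc.py <<'E'
import sys
from h import *
px,py,a0,a1,n=map(float,sys.argv[1:])
y=.254;a=np.linspace(a0,a1,int(n)+1);p=np.c_[px+.135*np.cos(a),py+.135*np.sin(a)]
d=np.diff(p,axis=0);print(p.round(4).tolist());print((d@np.array([[np.cos(y),np.sin(y)],[np.sin(y),-np.cos(y)]]).T*1000).round(1))
E
python3 arc.py .6344 .1385 -2.432 -3.332 10
```

```text
[[0.532, 0.0505], [0.5245, 0.0601], [0.5179, 0.0703], [0.5122, 0.081], [0.5076, 0.0923], [0.5039, 0.1038], [0.5013, 0.1157], [0.4998, 0.1278], [0.4994, 0.1399], [0.5001, 0.152], [0.5018, 0.164]]
[[ -4.8 -11.1]
 [ -3.8 -11.5]
 [ -2.8 -11.8]
 [ -1.7 -12. ]
 [ -0.6 -12.1]
 [  0.5 -12.1]
 [  1.6 -12. ]
 [  2.6 -11.9]
 [  3.7 -11.6]
 [  4.7 -11.2]]
```

```bash
python3 -m creep '{"xyz":[[-4.8,-11.1,0],[-3.8,-11.5,0],[-2.8,-11.8,0],[-1.7,-12,0],[-0.6,-12.1,0]],"spin":[0,0,0,0,0]}' && python3 -m creep '{"xyz":[[0.5,-12.1,0],[1.6,-12,0],[2.6,-11.9,0],[3.7,-11.6,0],[4.7,-11.2,0]],"spin":[0,0,0,0,0]}' && python3 -m creep '{"xyz":[[0,0,0],[0,0,0]],"spin":[0,0]}'; python3 - <<'E'
from h import *;import cv2
o=ctrl.get_obs();print(o['ee_pos'],o['grip_width'],o['force'],ctrl.camera_model('wrist'))
for c in('wrist','top','scene'):cv2.imwrite(f'pics/{c}4.png',ctrl.camera(c)[:,:,::-1])
E
```

```text
time_s: 4.5
ee_pos: [0.5035, 0.1043, 0.2003]
eef_rot: [3.142, 0.0, 0.254]
force: [-0.2, -3.4, -1.4]
grip_width: 0.0178
time_s: 5.12
ee_pos: [0.5018, 0.1647, 0.2003]
eef_rot: [3.142, 0.0, 0.254]
force: [-0.6, -3.7, -4.3]
grip_width: 0.0178
time_s: 5.38
ee_pos: [0.5017, 0.1642, 0.2004]
eef_rot: [-3.141, 0.0, 0.254]
force: [-0.6, 3.9, -4.8]
grip_width: 0.0174
[0.50167731 0.16416426 0.20035003] 0.017428661729323027 [-0.62883749  3.85718708 -4.75866535] {'fx': 407.8372287909242, 'fy': 407.8372287909242, 'cx': 318.74050668276243, 'cy': 241.843452719221, 'R': array([[ 2.52699912e-01, -9.67544238e-01, -9.49856633e-04],
       [-9.42370569e-01, -2.46347386e-01,  2.26386120e-01],
       [-2.19272581e-01, -5.63126357e-02, -9.74037177e-01]]), 't': array([0.03237864, 0.4973567 , 0.48242517])}
```

View pics/wrist4.png

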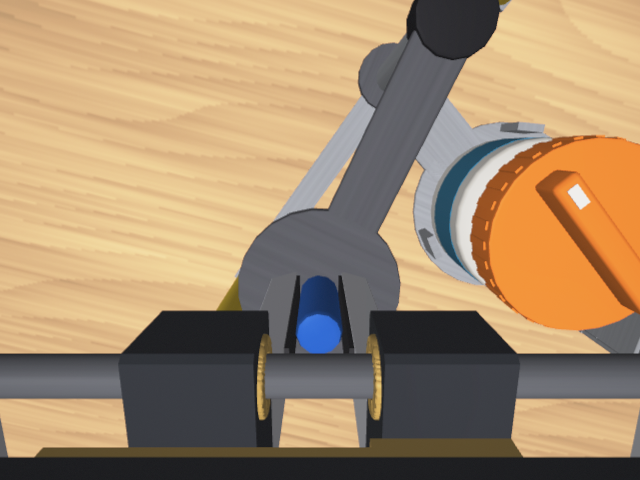

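The wrist view shows the handle still in the jaws at (319,330), with the bar heading to the pillar and the strap to its left. Next I'll check the angles in the top and scene views.

```bash
python3 - <<'E'
import cv2
a=cv2.imread('pics/top4.png')[220:350,190:320];cv2.imwrite('pics/tc4.png',cv2.resize(a,(780,600) if 0 else (585,585),interpolation=cv2.INTER_CUBIC))
a=cv2.imread('pics/scene4.png')[190:340,330:480];cv2.imwrite('pics/sc4.png',cv2.resize(a,(600,600),interpolation=cv2.INTER_CUBIC))
a=cv2.imread('pics/top0.png')[220:350,190:320];cv2.imwrite('pics/tc0b.png',cv2.resize(a,(585,585),interpolation=cv2.INTER_CUBIC))
E
```

```text
(no output)
```

View pics/tc4.png

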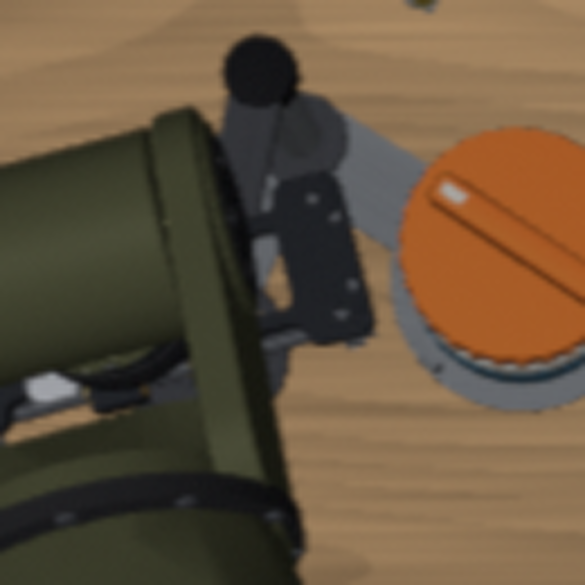

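View pics/sc4.png

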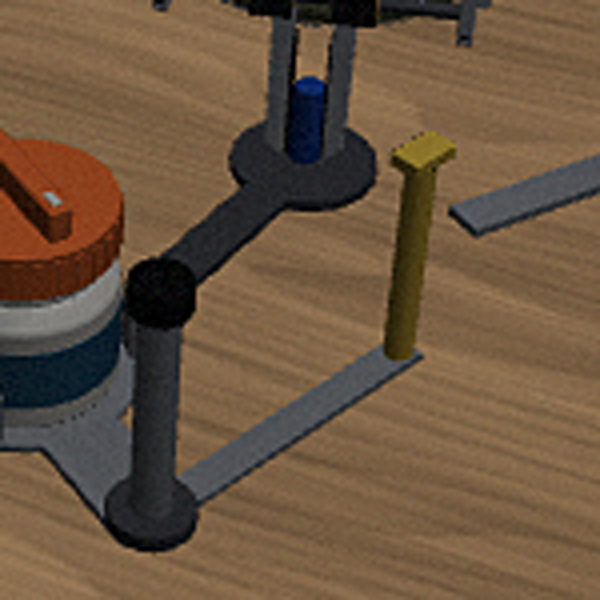

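View pics/tc0b.png

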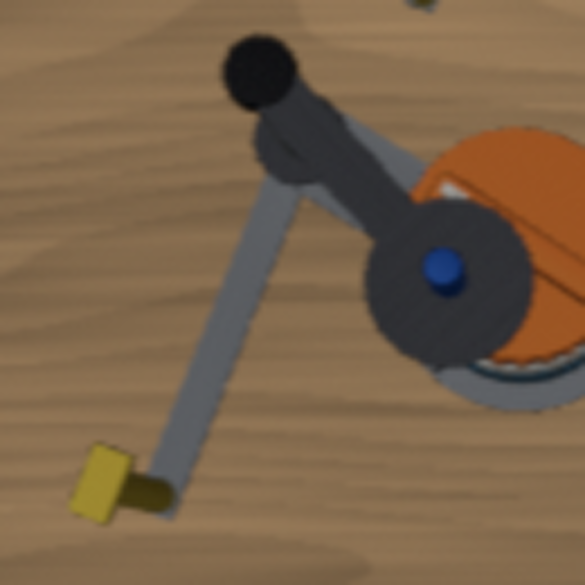

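```bash
python3 - <<'E'
from h import *
for n,p,q in[('top',(257.3,263.3),(228.9,334.4)),('top',(250.4,259.6),(223.3,328.4)),('scene',(379.25,317.5),(435,279.5)),('scene',(377.5,309.25),(417.5,281.25))]:
    a=ray(n,*p,.004);b=ray(n,*q,.004);d=b-a;print(n,a,b,np.arctan2(d[1],d[0]))
for n,p in[('scene',(330+425/4,190+148/4)),('top',(190+101/4.5,220+484/4.5)),('scene',(330+310/4,190+84/4))]: print(n,ray(n,*p,.155 if p[0]!=407.5 else .218))
# pillar base from hub foot
for n,z,p in[('scene',.006,(330+152/4,190+512/4)),('top',.172,(190+260/4.5,220+72/4.5)),('scene',.172,(330+162/4,190+283/4))]: print('pil',n,ray(n,*p,z))
E
```

```text
top [0.60138807 0.13592206 0.004     ] [0.4309355  0.20227581 0.004     ] 2.770361807895121
top [0.61085991 0.15287088 0.004     ] [0.44526938 0.21587023 0.004     ] 2.7780502111291523
scene [0.61917114 0.16018058 0.004     ] [0.44243789 0.22640231 0.004     ] 2.783086083741534
scene [0.5971853 0.1462748 0.004    ] [0.46725913 0.19189254 0.004     ] 2.8039336484263995
scene [0.44434082 0.21386512 0.155     ]
top [0.4403742  0.21044049 0.155     ]
scene [0.50242784 0.16377355 0.218     ]
pil scene [0.63381747 0.13963086 0.006     ]
pil top [0.63079171 0.13655725 0.172     ]
pil scene [0.63781413 0.14107098 0.172     ]
```

```bash
python3 -m creep '{"xyz":[[5.8,-10.6,0],[7,-10.2,0],[0,0,0],[0,0,0],[0,0,0]],"spin":[0,0,0,0,0]}'; python3 - <<'E'
from h import *;import cv2
o=ctrl.get_obs();print(o['ee_pos'],o['grip_width'],o['force'],o['qpos'])
for c in('wrist','scene'):cv2.imwrite(f'pics/{c}5.png',ctrl.camera(c)[:,:,::-1])
a=cv2.imread('pics/scene5.png')[190:340,330:480];cv2.imwrite('pics/sc5.png',cv2.resize(a,(600,600),interpolation=cv2.INTER_CUBIC))
E
```

```text
time_s: 6.15
ee_pos: [0.509, 0.1872, 0.2004]
eef_rot: [-3.141, -0.0, 0.254]
force: [0.7, 1.9, -6.1]
grip_width: 0.0178
[0.50899586 0.18719051 0.20044473] 0.017765064569868597 [ 0.68899348  1.87234944 -6.07658334] [2.84790174e-01 3.06005914e-01 1.57757105e+00 1.90720004e-04
 1.25764588e+00 1.60169949e+00]
```

View pics/wrist5.png

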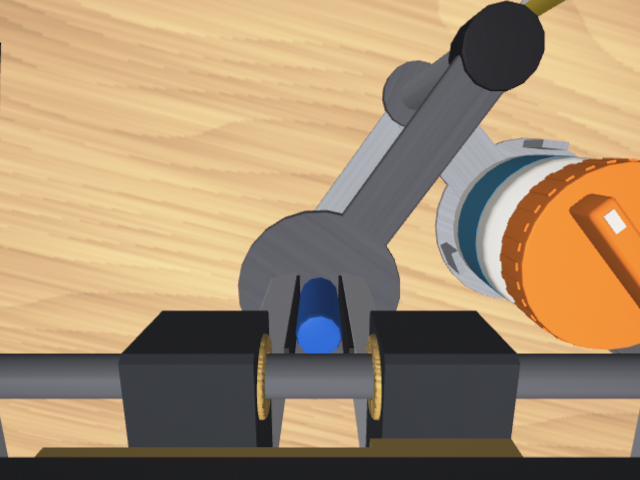

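View pics/sc5.png

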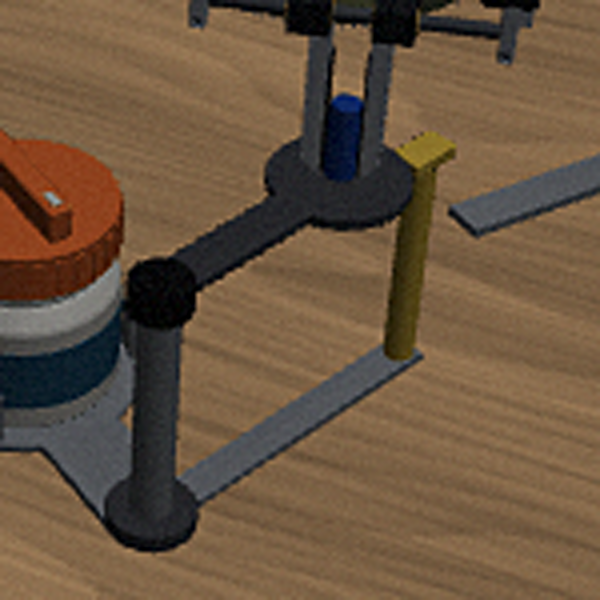

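```bash
python3 - <<'E'
import cv2
a=cv2.imread('pics/wrist5.png')[0:260,240:560];cv2.imwrite('pics/wc5.png',cv2.resize(a,(736,598),interpolation=cv2.INTER_CUBIC))
E
```

```text
(no output)
```

View pics/wc5.png

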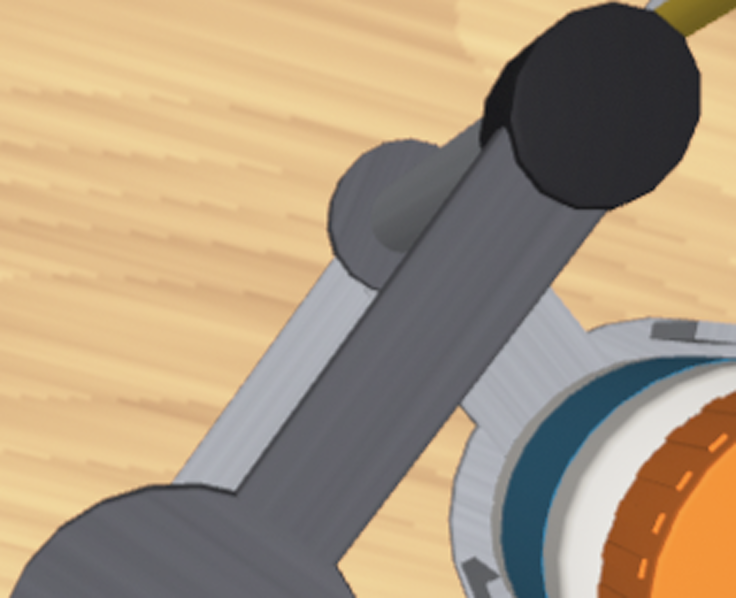

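```bash
python3 - <<'E'
from h import *
f=lambda p,z:ray('wrist',240+p[0]/2.3,p[1]/2.3,z)
for p,q,z in[((173,484),(330,263),.004),((173,484),(330,263),.006),((235,493),(495,133),.17),((338,562),(603,212),.17)]:
    a=f(p,z);b=f(q,z);d=a-b;print(z,a,b,np.arctan2(d[1],d[0]))
pv=f((606,107),.172);print(pv)
e=ctrl.get_obs()['ee_pos'];d=e-pv;print(np.hypot(*d[:2]),np.arctan2(d[1],d[0]))
h=ray('scene',330+347/4,190+102/4,.218);print(h)
E
```

```text
0.004 [0.52055817 0.19356087 0.004     ] [0.61265555 0.15890119 0.004     ] 2.7816500732374827
0.006 [0.52085778 0.19362014 0.006     ] [0.61243398 0.1591566  0.006     ] 2.781650073237483
0.17 [0.54681036 0.18590573 0.17      ] [0.62413245 0.15709077 0.17      ] 2.7848738635444725
0.17 [0.53833335 0.16164198 0.17      ] [0.61611887 0.13282824 0.17      ] 2.7868384862807156
[0.63288679 0.1394178  0.172     ]
0.13278751285223367 2.774055508204251
[0.50927733 0.18711346 0.218     ]
```

In the wrist view the bar is at 2.785 rad and the strap at 2.782 rad, so they are parallel within 0.01 rad. I'll release the handle and rise.

```bash
python3 -m creep '{"xyz":[[0,0,0],[0,0,0],[0,0,0]],"spin":[0,0,0]}' 60 && python3 -m creep '{"xyz":[[0,0,-20],[0,0,-30],[0,0,-40],[0,0,-20],[0,0,0]],"spin":[0,0,0,0,0]}' 60;  python3 - <<'E'
from h import *;import cv2
for c in('wrist','scene'):cv2.imwrite(f'pics/{c}6.png',ctrl.camera(c)[:,:,::-1])
e=ctrl.get_obs();print(e['ee_pos'],e['qpos'])
y=e['eef_rot'][2];d=np.array([.557,.016])-e['ee_pos'][:2];print(d@[np.cos(y),np.sin(y)]*1000,d@[np.sin(y),-np.cos(y)]*1000)
E
```

```text
time_s: 6.62
ee_pos: [0.5091, 0.1872, 0.2008]
eef_rot: [3.142, -0.001, 0.254]
force: [-0.3, 0.8, 0.0]
grip_width: 0.0444
time_s: 7.25
ee_pos: [0.5093, 0.1873, 0.3117]
eef_rot: [-3.142, -0.003, 0.254]
force: [0.2, -0.0, -0.7]
grip_width: 0.0598
[0.50873173 0.18713711 0.30945454] [ 2.84929882e-01  2.33542393e-01  1.41559138e+00 -3.01892709e-05
  1.49356367e+00  1.60193991e+00]
3.754243534159291 177.77413490591434
```

View pics/wrist6.png

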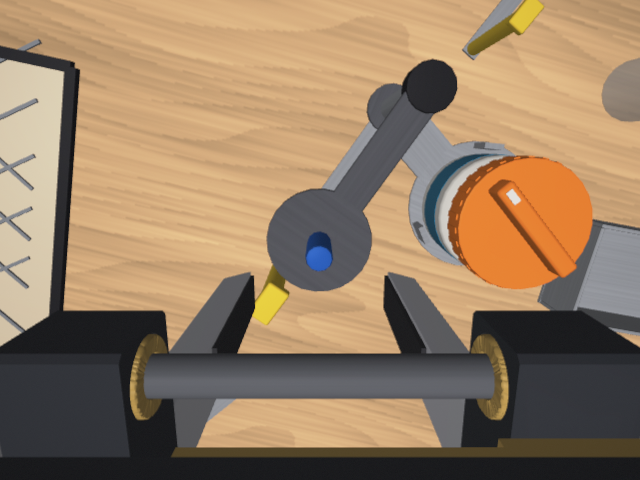

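```bash
python3 - <<'E'
from h import *
r=lambda u,v,z:ray('wrist',u,v,z)[:2]
pv=r(430,86,.172);h=r(319,258,.218);po=r(273,304,.155)
for n,q in(('h',h),('post',po)):
    d=q-pv;print(n,q,np.hypot(*d),np.arctan2(d[1],d[0]))
a=r(504,185,.152);b=r(568,272,.152);print('bar',a,b,(a+b)/2,np.linalg.norm(a-b),np.arctan2(*(b-a)[::-1]));print('cap',r(525,221,.13))
E
```

```text
h [0.50724933 0.18673183] 0.13231354408115964 2.789093845829904
post [0.44350942 0.20872586] 0.19973223701469167 2.7959237845219476
bar [0.58156226 0.05953572] [ 0.5289537  -0.01487863] [0.55525798 0.02232854] 0.0911326295322682 -2.186183508244668
cap [0.55834976 0.02186087]
```

```bash
python3 -m creep '{"xyz":[[0.7,35,0],[0.7,35,0],[0.7,35,0],[0.7,35,0],[0.7,35,0]],"spin":[0,0,0,0,0]}' && python3 -m creep '{"xyz":[[0,0,0],[0,0,0],[0,0,0],[0,0,0],[0,0,0]],"spin":[-0.175,-0.175,-0.175,-0.175,0]}' 70;  python3 - <<'E'
from h import *;import cv2
for c in('wrist','scene'):cv2.imwrite(f'pics/{c}7.png',ctrl.camera(c)[:,:,::-1])
E
```

```text
time_s: 7.98
ee_pos: [0.5562, 0.0176, 0.309]
eef_rot: [-3.141, 0.002, 0.254]
force: [0.7, 0.0, -0.2]
grip_width: 0.0598
time_s: 8.6
ee_pos: [0.556, 0.0187, 0.3092]
eef_rot: [-3.14, 0.001, 0.953]
force: [0.3, -0.2, -0.1]
grip_width: 0.0699
```

View pics/wrist7.png

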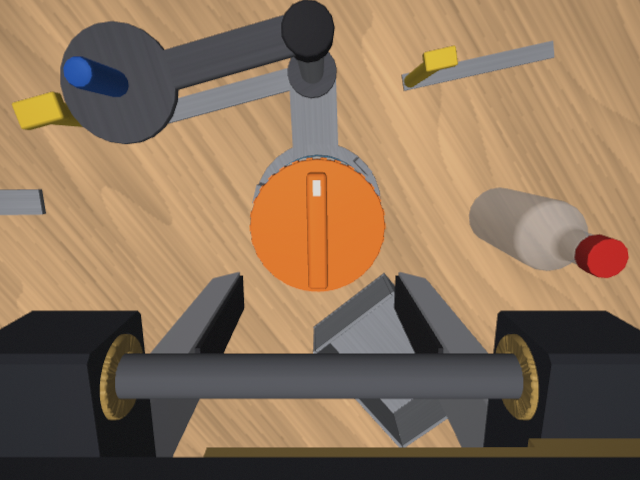

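The cap is centred at (317,225), and the bar runs upright from (317,172) to (317,290), square to the jaws.

```bash
python3 - <<'E'
from h import *
r=lambda u,v,z:ray('wrist',u,v,z)[:2]
a=r(317,173,.152);b=r(317.5,290,.152)
e=ctrl.get_obs();y=e['eef_rot'][2]
print(a,b,np.linalg.norm(a-b),np.arctan2(*(b-a)[::-1]),y-np.pi)
for c in((a+b)/2,r(317,225,.13)):
    d=c-e['ee_pos'][:2];print(c,d@[np.cos(y),np.sin(y)]*1000,d@[np.sin(y),-np.cos(y)]*1000)
pv=r(307,30,.172);h=r(78,72,.218);po=r(40,110,.155)
for q in(h,po):
    d=q-pv;print(q,np.hypot(*d),np.arctan2(d[1],d[0]))
E
```

```text
[0.58309703 0.05743564] [ 0.52865448 -0.01938163] 0.09415351646085379 -2.1873560943413426 -2.1920036561505434
[0.55587576 0.019027  ] 0.11635128934641124 -0.39402028376357323
[0.55713544 0.02131062] 2.7064917025134245 -0.6987801650757278
[0.50782879 0.18613854] 0.1339079040409096 2.7759756817792147
[0.44510289 0.21196084] 0.2017270427361607 2.767600830241309
```

```bash
python3 -m creep '{"xyz":[[1,0,40],[0,0,40],[0,0,40],[0,0,20],[0,0,0]],"spin":[0,0,0,0,0]}' && python3 -m creep '{"xyz":[[0,0,6],[0,0,0],[0,0,0]],"spin":[0,0,0]}' && python3 -m creep '{"xyz":[[0,0,5],[0,0,0],[0,0,0]],"spin":[0,0,0]}'
```

```text
time_s: 9.32
ee_pos: [0.5561, 0.0195, 0.169]
eef_rot: [-3.139, 0.002, 0.951]
force: [-0.6, -0.5, 0.4]
grip_width: 0.0699
time_s: 9.7
ee_pos: [0.557, 0.0195, 0.1651]
eef_rot: [3.141, -0.0, 0.954]
force: [-0.2, 0.3, -0.6]
grip_width: 0.0701
time_s: 10.07
ee_pos: [0.5569, 0.0195, 0.1595]
eef_rot: [-3.142, 0.0, 0.954]
force: [0.3, -0.8, -0.2]
grip_width: 0.0702
```

```bash
python3 -m creep '{"xyz":[[0,0,0],[0,0,5],[0,0,0],[0,0,0]],"spin":[0,0,0,0]}' 24 && python3 -m creep '{"xyz":[[0,0,2],[0,0,0]],"spin":[0,0]}' && python3 -m creep '{"xyz":[[0,0,0],[0,0,0],[0,0,0]],"spin":[0,0,0]}' 10 40
```

```text
time_s: 10.58
ee_pos: [0.5568, 0.0195, 0.1544]
eef_rot: [-3.141, 0.0, 0.954]
force: [-0.3, 0.1, 0.3]
grip_width: 0.0334
time_s: 10.82
ee_pos: [0.5569, 0.0195, 0.1524]
eef_rot: [3.142, -0.0, 0.954]
force: [-0.2, -0.3, -0.1]
grip_width: 0.0242
time_s: 11.2
ee_pos: [0.5559, 0.0203, 0.1523]
eef_rot: [-3.139, 0.001, 0.954]
force: [-8.6, 4.9, 4.0]
grip_width: 0.0156
```

```bash
python3 -m creep '{"xyz":[[0,-1.2,3],[0,0,3],[0,0,2],[0,0,0],[0,0,0]],"spin":[0,0,0,0,0]}'
```

```text
time_s: 11.82
ee_pos: [0.5557, 0.0204, 0.1452]
eef_rot: [-3.141, -0.0, 0.954]
force: [-5.6, 1.9, 9.2]
grip_width: 0.0157
```

```bash
python3 -m creep '{"xyz":[[0,-0.8,1.5],[0,0,1],[0,0,0],[0,0,0]],"spin":[0,0,0,0]}'
```

```text
time_s: 12.32
ee_pos: [0.5556, 0.0205, 0.1431]
eef_rot: [3.14, -0.001, 0.954]
force: [-3.9, -1.1, 10.7]
grip_width: 0.0157
```

```bash
python3 -m creep '{"xyz":[[0,0,0],[0,0,0],[0,0,0],[0,0,0]],"spin":[-0.1,-0.1,-0.1,0]}';python3 -c "
from station import ctrl;o=ctrl.get_obs();print(o['moment'],o['force'])"
```

```text
time_s: 12.82
ee_pos: [0.5551, 0.0208, 0.1428]
eef_rot: [3.142, -0.0, 1.255]
force: [-5.9, 1.2, 10.3]
grip_width: 0.016
[0.08117671 1.14911585 0.04056191] [-5.91842573  1.15886524 10.32055209]
```

```bash
python3 -m creep '{"xyz":[[0,0,0],[0,0,0],[0,0,0],[0,0,0],[0,0,0]],"spin":[-0.12,-0.12,-0.12,-0.12,0]}';python3 -c "
from station import ctrl;import cv2;o=ctrl.get_obs();print(o['moment'],o['force']);cv2.imwrite('pics/w8.png',ctrl.camera('wrist')[:,:,::-1])"
```

```text
time_s: 13.45
ee_pos: [0.5542, 0.0209, 0.1424]
eef_rot: [-3.139, -0.001, 1.736]
force: [-11.3, 1.9, 11.2]
grip_width: 0.0157
[0.26420158 2.22769616 0.05039267] [-11.28486853   1.87259022  11.23035155]
```

View pics/w8.png

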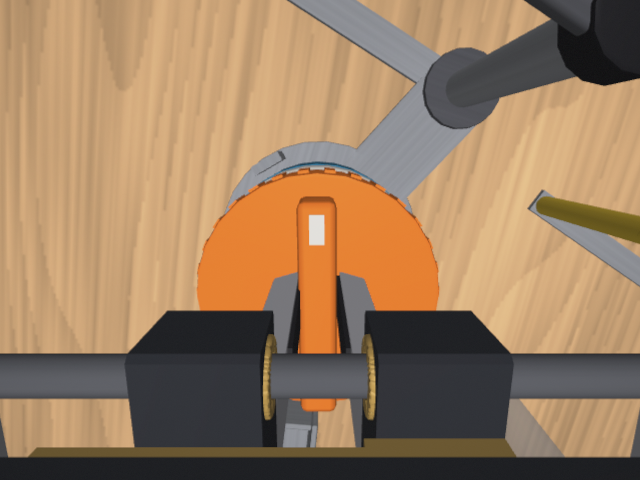

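The wrist view shows the bar upright between the pads at (317,290), so the cap turned with the gripper by about 0.78 rad. I'll continue to about 1.33 rad.

```bash
python3 -m creep '{"xyz":[[0,-1.5,0],[0,0,0],[0,0,0],[0,0,0],[0,0,0]],"spin":[-0.11,-0.11,-0.11,-0.11,-0.11]}';python3 -m creep '{"xyz":[[0,0,0]],"spin":[0]}'; python3 -c "
from station import ctrl;import cv2;o=ctrl.get_obs();print(o['moment'],o['force']);cv2.imwrite('pics/w9.png',ctrl.camera('wrist')[:,:,::-1])"
```

```text
time_s: 14.12
ee_pos: [0.553, 0.0205, 0.1425]
eef_rot: [-3.14, -0.001, 2.287]
force: [-10.1, 0.2, 10.1]
grip_width: 0.0157
time_s: 14.25
ee_pos: [0.5529, 0.0205, 0.1425]
eef_rot: [-3.14, -0.001, 2.286]
force: [-9.8, -0.7, 11.6]
grip_width: 0.0157
[0.08564835 1.88804182 0.06245166] [-9.76740903 -0.70387067 11.60987431]
```

View pics/w9.png

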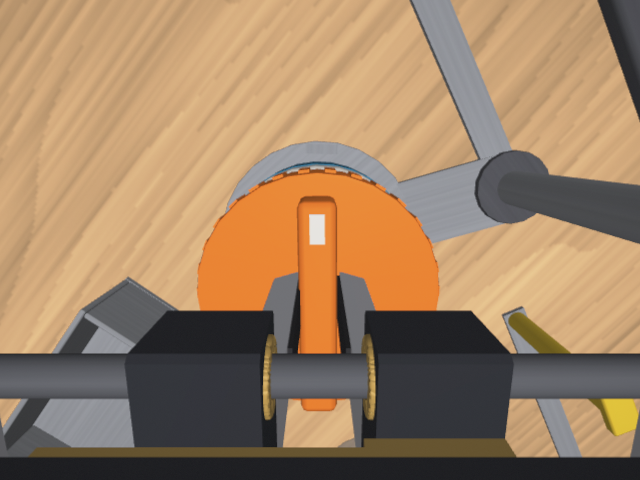

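```bash
python3 -m creep '{"xyz":[[0,0,-3],[0,0,-5],[0,0,-2],[0,0,0]],"spin":[0,0,0,0]}'; python3 -m creep '{"xyz":[[0,0,0],[0,0,0],[0,0,0],[0,0,-5],[0,0,-15]],"spin":[0,0,0,0,0]}' 60;python3 -m creep '{"xyz":[[0,0,-40],[0,0,-40],[0,0,-40],[0,0,0],[0,0,0]],"spin":[0,0,0,0,0]}'; python3 -c "
from station import ctrl;import cv2
for c in('wrist','scene'):cv2.imwrite(f'pics/{c}10.png',ctrl.camera(c)[:,:,::-1])
a=cv2.imread('pics/scene10.png')[170:340,230:450];cv2.imwrite('pics/sc10.png',cv2.resize(a,(770,595),interpolation=cv2.INTER_CUBIC))"
```

```text
time_s: 14.8
ee_pos: [0.5529, 0.0205, 0.1523]
eef_rot: [-3.14, -0.001, 2.284]
force: [-8.9, -0.2, 6.7]
grip_width: 0.0156
time_s: 15.42
ee_pos: [0.5533, 0.0204, 0.172]
eef_rot: [-3.14, -0.001, 2.284]
force: [-0.1, 0.1, -0.2]
grip_width: 0.0592
time_s: 16.05
ee_pos: [0.5534, 0.0204, 0.2914]
eef_rot: [-3.141, -0.001, 2.284]
force: [-0.6, 0.3, -0.9]
grip_width: 0.0603
```

View pics/wrist10.png

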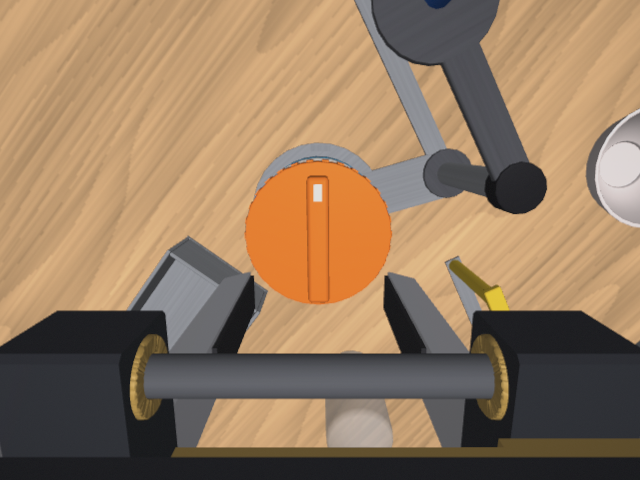

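View pics/sc10.png

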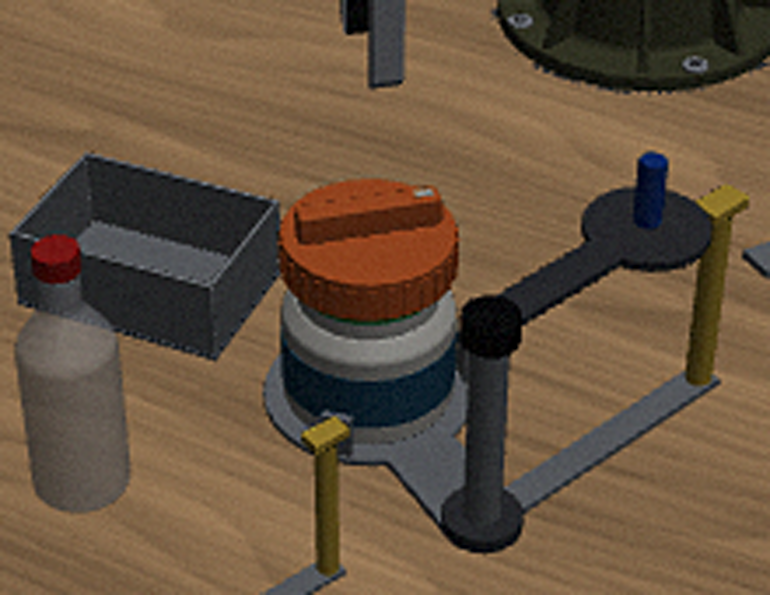

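The cap is up and shows green at crop (365,318). The arm is parked with its handle at crop (652,160), the same place as when I released it. One last check on the bystanders before handing in.

```bash
python3 - <<'E'
from station import ctrl;import cv2
a=cv2.imread('pics/scene0.png').astype(int);b=cv2.imread('pics/scene10.png').astype(int)
d=abs(a-b).max(2)
for n,(x0,x1,y0,y1) in dict(pan=(230,308,212,272),bottle=(232,270,235,318),bowl=(365,435,342,400)).items(): print(n,(d[y0:y1,x0:x1]>50).sum())
print(ctrl.get_obs()['force'],ctrl.hand_in())
E
```

```text
pan 0
bottle 0
bowl 0
the job is handed in; nothing more can be done
[-0.0950643  -0.60460185 -0.40305201] None
```

The tub is unlocked and I handed the job in at about 16 s of the 58 s allowed. The hand-in gave no verdict.

- **Hold-down arm:** I pinched the handle, swung it onto the line to the middle yellow post (the one strapped to the pillar), and let go. Before release, the bar pointed at 2.785 rad and the strap at 2.782 rad. Later sightings of handle and post agreed within about 0.01 rad. The final scene picture shows the handle where I left it.
- **Cap:** I gripped the bar, pressed the cap about 9 mm down, turned it about 1.33 rad counter-clockwise, eased up and let go. It popped up and shows the green neck band. Side force on the wrist stayed around 11 N during the turn.
- **Bystanders:** The pan, bottle and bowl look the same in the scene pictures from before and after, with no changed pixels. At hand-in the gripper was clear of everything, with wrist force under 1 N.
- **What disagreed:** In the first pictures the top and scene cameras differed by 5 to 12 mm. The scene camera's readings of the handle later matched the robot's own position within 1 mm. The wrist pictures put the pillar-to-handle distance at 132 to 134 mm against the stated 135 mm, and pillar-to-post at 200 to 202 mm against 205 mm.

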